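Open a dial padlock and hold it up

ROBOT

A 7-joint arm with a two-finger parallel gripper is mounted at the origin on the work surface; the furniture and walls round the work are solid. World frame = base frame: x ahead of the robot, y to its left, z up, the work surface at z = 0. Lengths are in m, angles in rad, forces in N, time in s.
With the tool pointing down it reaches from about 0.4 to 0.85 m from the base axis. Payload 10.4 kg.
Tool frame: the origin (TCP) lies between the finger pads; the fingertips stand ahead of it and the grasp point (between the pads) lies 3 mm ahead of it (r.tips_ahead is the z of the fingertips in the tool frame, in m); z points along the fingers, y is the line along which they close (so a half turn about z gives the same grasp; the last joint's range is limited). The gripper opens to 87 mm and grips with 3 to 60 N. Pads are 19 mm wide; open, the fingers measure 117 mm over their backs; the gripper's body (75 mm by 190 mm) begins 51 mm behind the grasp point.
Start: joints at [1.123, 0.332, -0.065, 1.46, 0.022, 1.35, -0.088], TCP at [0.258, -0.569, 0.245] pointing down, gripper open.
Joint ranges: [-2.6, 2.6], [-0.5, 2.12], [-1.47, 1.34], [0.16, 2.42], [-1.27, 4.41], [0.06, 2.06], [-2.6, 2.6]. Speed limits (rad/s): [2.22, 2.22, 2.79, 2.79, 3.14, 3.14, 3.14].

INTERFACE

Orientations are given as a unit quaternion [x, y, z, w].
In Python, from bench import telemetry, camera, get_calibration, r gives the robot as it stands.
- The arm moves only by the tool drive_tool, never from a script. Its argument "series" is one flat list of numbers, 7 for each row, row after row: the turn, a rotation vector about the tool's x, y, z in units of 5 degrees (1.0 is 5 degrees), then the shift along the tool's x, y, z in units of 40 mm (1.0 is 40 mm), then the opening, from -1 (shut) to 1 (fully open). A call has 1 to 10 rows; each row is the pose to reach, as a shift and turn from the pose commanded when the call began, along the tool's axes at that moment; what a row does not reach only later rows make up. A row lasts 1/12 s, in which the tool goes at most 41.7 mm and 7.16 degrees, less where a joint would pass 70% of its speed; a pose out of reach is approached as far as the arm can. A call with a gripper value outside its range is refused whole. The fingers move at their own pace and stop on an object; "grip_force" is the grip in N (left out, the last holds). Time passes only in rows, so rows that repeat a pose let the fingers close. It gives the time, the measured TCP pose, the force, the opening and the grip force at its end, in the units of the state.
- telemetry.read_state(): the state, without advancing time (a new reading comes with each control period).
- camera(name): name is "side" or "top" or "wrist"; returns the picture (480x640x3 uint8, red, green, blue); there is no depth.
- get_calibration(name): a dict with "fovy" (degrees; the focal length in pixels is half the picture's height over the tangent of half this angle, whatever the lens; pixels are square), "cx", "cy" (the principal point, pixels), "xyz" and "rotation" of the camera in the world. Camera axes: x right, y up, looking along -z (the intrinsics and any distortion apply to the point x, -y, -z); pixel columns grow to the right and rows downward; lengths in m; the calibration is good to about 2 mm. A picture is of the moment at which its call begins: read the wrist's pose just before it. get_calibration takes no time and is no camera call; for the wrist camera it gives the pose at the moment of the call.
- r.close_job(): hands the job in; it is judged then, once.
The state is a dict: "time": time; "joint_positions": joint angles; "joint_vel": joint speeds; "joint_torque": joint torques, N m; "ee_pos": TCP position; "eef_rot": TCP orientation; "ft_force": force on the tool from outside, world axes, zero at the start; "torque": the same for the moment, N m; "width": finger opening in m; "grip_force": force on a finger pad.
Only numpy, scipy, OpenCV 4.12 (cv2) and the standard library are available. Lean on these libraries where they do the work, as an engineer would, in place of code of your own. Each camera call takes 0.05 s, during which the arm holds its last target. There are 200 camera calls.

TASK

Open the dial padlock that lies in its wooden cradle: turn the dial click by click until its raised rib points at the small dome stud midway between the legs of the shackle, then pull the shackle straight out to its stop while the lock stays in the cradle. Then grip the lock by its body, lift it straight up above the cradle and finish while holding it there, level and dial upward, at least 15 cm above the bench, shackle still out; leave the tape measure, the small wooden block and the cork sanding block where they are.

Things in the scene. Friction and masses are not known exactly. Their poses are not given: they have to be found in the camera images.
- cradle: Fixed wooden cradle, 92 x 84 mm, origin at the centre of its underside on the bench, z up; its position and yaw vary. Its floor is 24 mm above the bench; a lip 8 mm high round the lock (about 1 mm play) keeps the lock from turning or sliding, and is interrupted for 46 mm in the middle of both long sides (+y and -y), where the cradle is cut in to 38 mm wide, so that fingers can pass down beside the lock to the bench.
- lock_center (a point): Centre (half-way up) of the loose bare-metal padlock body, a block 66 (x) x 58 (y) x 28 mm (z); about 0.5 kg in all. It lies on its back in the cradle with the cradle's yaw, its underside 24 mm above the bench. Own axes: x away from the shackle (the shackle is on the -x end), z up out of the dial face. Grip the body across y, by the middle of its long sides.
- dial_grip (a point): On the dial's axis at the height to grip, 15 mm above the lock's face (29 mm above lock_center). The round fluted black grip is 36 mm in diameter, from 4.5 to 25 mm above the face; below it is a skirt disc 45 mm in diameter, 4.8 mm high. Turns with the dial; own -x points along the rib.
- dial_rib (a point): Outer end of the raised aluminium rib on top of the dial, 17 mm from the dial's axis, 26 mm above the lock's face; it shows where the dial points.
- index_stud (a point): Small steel dome stud (6.5 mm) on the lock's face, 29 mm from the dial's axis, at the shackle end: the mark to which the rib must point.
- shackle_bar (a point): Middle of the shackle's straight cross bar, an 8 mm steel rod that runs along the lock's y, at half the lock's thickness (38 mm above the bench), 46 mm out from the lock's end face when closed, centre to face. The U is 52 mm wide outside, 36 mm clear between the legs; nothing is under the shackle but the bench. Pinch the bar from above with one finger inside the U, or hook it, and pull away from the lock.
- dial (a joint): Dial angle in rad, growing clockwise seen from above; 0 when the rib points at the stud. It clicks softly into a notch every 0.524 rad (30 degrees), 0 being a notch; stops at -0.70 and 2.75. It starts between 0.7 and 2.3, so it must be turned counter-clockwise seen from above. It turns with about 0.05 Nm. Only within about 0.1 rad of 0 can the shackle come out.
- shackle (a joint): How far the shackle is pulled out, m: 0 closed, 0.016 at its stop, straight away from the lock (the lock's -x). Dial off the mark: it stops after 1 to 2 mm (up to 4 mm if tugged hard). It slides stiffly (about 3 N) and stays where it is left.
- tape_center (a point): Centre of a tape measure, 32 x 77 x 62 mm, standing on the bench; leave it.
- block_center (a point): Centre of a small wooden block, 34 x 66 x 36 mm; leave it.
- cork_center (a point): Centre of a cork sanding block, 54 x 92 x 29 mm; leave it.
Mind the look-alikes: they are no part of the job. What is shaped like the cradle but green is not meant.

How it is judged:
On the way, in this order (a step that is already met when the one before it is completed fails the run):
1. the dial stands at the mark, the lock closed and lying in its cradle (value of joint dial between -0.13 and 0.13 rad and value of joint shackle below 0.004 m and z of lock_center in the frame of cradle below 0.044 m), for 0.3 s.
2. the shackle is pulled out while the lock stays in its cradle (value of joint shackle above 0.012 m and z of lock_center in the frame of cradle below 0.044 m), for 0.2 s.
At the end, for the whole second after the job is handed in: The lock's centre is held at least 145 mm above the bench and within 100 mm sideways of the cradle, level to 15 degrees with the dial up, still, the shackle out by at least 11 of its 16 mm, gripped by the fingers and not touching the cradle (height (world z) of lock_center above 0.145 m and horizontal distance between lock_center and cradle below 0.1 m and angle between lock_center's own z axis and vertical below 0.26 rad and value of joint shackle above 0.011 m and contact force between the fingers and lock above 3 N and contact force between cradle and lock below 0.1 N and linear speed of lock below 0.03 m/s); the arm keeps its last pose, push and grip.
It fails at once if the tape measure, the small wooden block or the cork sanding block is moved by more than 20 mm (distance of any of tape_center, block_center, cork_center from where it was at the start of the episode above 0.02 m).
It also fails if it takes over 61 s, if anything falls off the work surface, if the arm or the gripper's body presses on something with over 40 N, if the wrist force passes 120 N, or if a joint passes its speed limit or range.

## Working session

There is one attempt and no reset: what is moved stays moved. The work goes in short steps, Python scripts to look and compute and a tool call to move; the robot and the scene stay as the last step left them, time stands still between calls to the robot, and variables do not carry over. Pictures are saved under pics/ and viewed, at most 10 in all, crops included, and the job is handed in when it is done.

Besides the shell and the picture viewer there is one more tool, called after ">>>" as name(argument=value, ...) on one line, values as JSON. drive_tool: Moves the arm, as the interface text tells. Its arguments: {"type":"object","properties":{"series":{"type":"array"},"grip_force":{"type":"number"}},"required":["series"]}

```bash
mkdir -p pics; cat > h.py <<'E'
import numpy as np, cv2
from bench import telemetry, camera, get_calibration, r
from scipy.spatial.transform import Rotation as R
def snap(n,f):
    im=camera(n); cv2.imwrite(f'pics/{f}.png',im[...,::-1]); return im
E
python3 - <<'E'
from h import *
s=telemetry.read_state(); print({k:np.round(v,3) for k,v in s.items()}, r.tips_ahead)
for n in ('top','side','wrist'):
    print(n,get_calibration(n))
a=snap('top','top0'); b=snap('side','side0')
E
```

```text
{'time': np.float64(0.0), 'joint_positions': array([ 1.123,  0.333, -0.065,  1.461,  0.022,  1.35 , -0.088]), 'joint_vel': array([-0.001,  0.001,  0.   ,  0.001,  0.001,  0.001,  0.   ]), 'joint_torque': array([-1.0000e-03, -6.2326e+01,  2.4000e-02, -3.8990e+01, -6.1000e-02,
        4.0000e-02,  0.0000e+00]), 'ee_pos': array([ 0.257, -0.569,  0.244]), 'eef_rot': array([ 0.978,  0.211, -0.   , -0.001]), 'ft_force': array([ 0.047,  0.237, -0.442]), 'torque': array([0.003, 0.033, 0.003]), 'grip_force': np.float64(0.0), 'width': np.float64(0.087)} 0.022
top {'fovy': 42.49920966040997, 'cx': 326.4721494470556, 'cy': 240.66590568874696, 'xyz': array([0.32000249, 0.36181501, 1.30938883]), 'rotation': array([-0.07153237,  0.06475428,  0.70980644, -0.69775699])}
side {'fovy': 54.6191306753198, 'cx': 311.93118509073133, 'cy': 239.21798306529038, 'xyz': array([ 0.52208214, -0.34194414,  0.66628536]), 'rotation': array([ 4.22555291e-01, -7.14633430e-03,  1.54954387e-04,  9.06308961e-01])}
wrist {'fovy': 67.39511896311879, 'cx': 320.59195416020566, 'cy': 240.4887312921948, 'xyz': array([ 0.32779252, -0.53913681,  0.38289213]), 'rotation': array([-0.11729421,  0.07687571, -0.53725058,  0.83168143])}
```

View pics/top0.png

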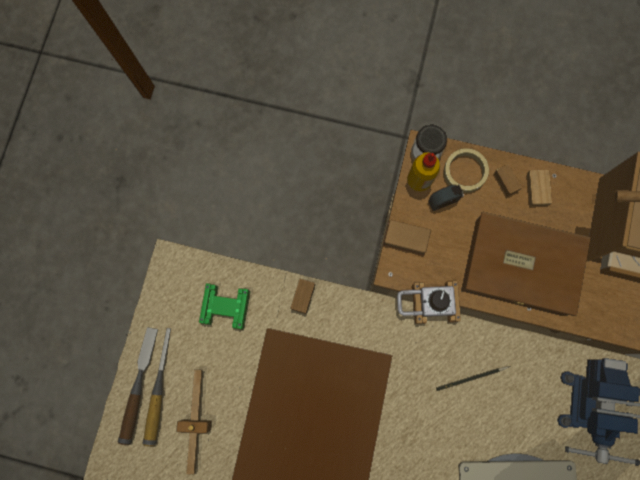

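View pics/side0.png

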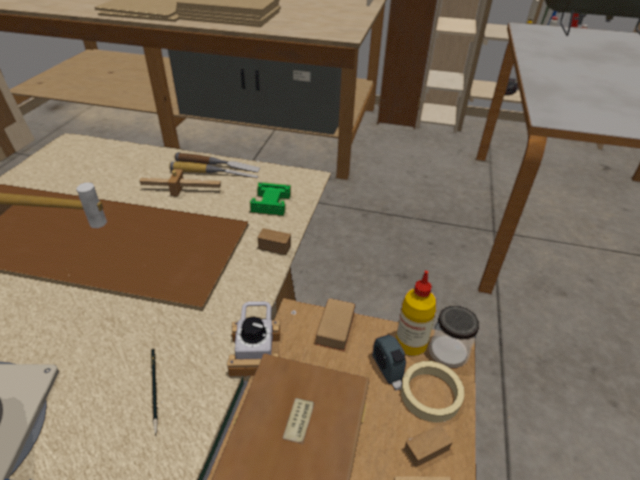

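Top: the real cradle, wood with the metal lock and black dial, is at about (438,301), its shackle pointing left with the bar at about (400,303). The green look-alike at (225,307) is not meant. The cork block is at (408,236), the small wooden block at (303,296) and the tape at (446,197). The side view shows the lock at (254,335) with the shackle towards the top. I'll enlarge it to confirm.

```bash
cat >> h.py <<'E'
def ray(n,u,v,z,c=None):
    c=c or get_calibration(n); f=240/np.tan(np.radians(c['fovy']/2))
    d=R.from_quat(c['rotation']).apply([(u-c['cx'])/f,-(v-c['cy'])/f,-1]); o=c['xyz']
    return o+d*(z-o[2])/d[2]
def proj(n,p,c=None):
    c=c or get_calibration(n); f=240/np.tan(np.radians(c['fovy']/2))
    q=R.from_quat(c['rotation']).inv().apply(np.asarray(p)-c['xyz'])
    return np.c_[c['cx']+f*q[...,0]/-q[...,2], c['cy']-f*q[...,1]/-q[...,2]]
E
python3 - <<'E'
from h import *
a=cv2.imread('pics/top0.png')[270:335,385:475]; b=cv2.imread('pics/side0.png')[290:390,210:300]
a=cv2.resize(a,None,fx=6,fy=6,interpolation=cv2.INTER_CUBIC)[:, :400+140]
b=cv2.resize(b,None,fx=4,fy=4,interpolation=cv2.INTER_CUBIC)
a=cv2.resize(cv2.imread('pics/top0.png')[270:335,390:470],(400,325),interpolation=cv2.INTER_CUBIC)
o=np.zeros((400,770,3),np.uint8); o[:325,:400]=a; o[:,405:765]=b; cv2.imwrite('pics/crop0.png',o)
for n,u,v,z in [('top',438,300,.077),('side',254,325,.077),('top',400,303,.038),('side',256,304,.038),('top',225,307,.03)]: print(n,u,v,ray(n,u,v,z).round(3))
E
```

```text
top 438 300 [0.436 0.151 0.077]
side 254 325 [0.439 0.144 0.077]
top 400 303 [0.435 0.223 0.038]
side 256 304 [0.433 0.224 0.038]
top 225 307 [0.434 0.585 0.03 ]
```

View pics/crop0.png

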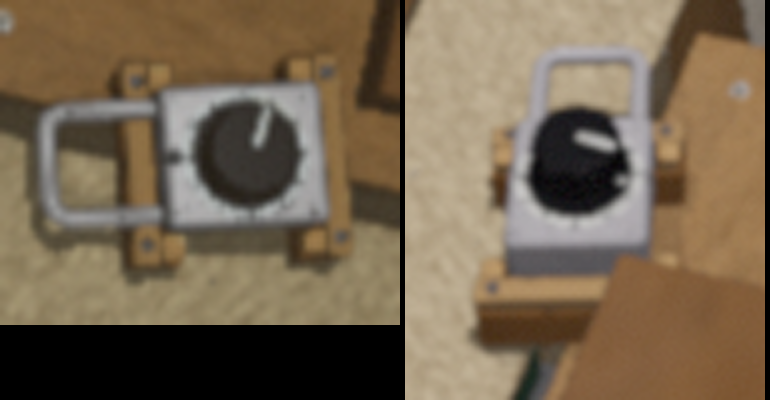

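Confirmed: the metal lock in the wooden cradle has its shackle towards +y. The rib points roughly 105° clockwise from the stud. Next I'll triangulate the nearby furniture (side table edge and brown box) and plan the wrist view.

```bash
python3 - <<'E'
from h import *
print(r.tips_ahead)
def tri(a,b):
    P=[];D=[]
    for n,(u,v) in (('top',a),('side',b)):
        p=ray(n,u,v,0);o=get_calibration(n)['xyz'];d=(p-o)/np.linalg.norm(p-o);P.append(o);D.append(d)
    t=np.linalg.lstsq(np.c_[D[0],-D[1]],P[1]-P[0],rcond=None)[0]
    x,y=P[0]+t[0]*D[0],P[1]+t[1]*D[1]; return ((x+y)/2).round(3),np.linalg.norm(x-y).round(4)
for n,a,b in [('box near',(468,292),(275,357)),('box far',(481,214),(368,378)),('bolt',(390,274),(293,313)),
 ('label',(519,260),(299,420)),('corktop',(408,236),(338,322)),('glue tip',(433,158),(426,275)),('dialtop',(439,299),(252,326)),('blk',(303,292),(276,239))]: print(n,tri(a,b))
for y in (-.1,0,.1): print(proj('top',[.43,y,0]))
s=telemetry.read_state(); c=get_calibration('wrist')
t=R.from_quat(s['eef_rot']); print('wrist cam in tool',t.inv().apply(c['xyz']-s['ee_pos']),t.inv().apply(R.from_quat(c['rotation']).apply([0,0,-1])),'toolx',t.apply([1,0,0]),'tooly',t.apply([0,1,0]))
E
```

```text
0.022
box near (array([0.464, 0.09 , 0.063]), np.float64(0.0228))
box far (array([0.614, 0.052, 0.068]), np.float64(0.0021))
bolt (array([ 0.5  ,  0.238, -0.001]), np.float64(0.0025))
label (array([ 0.514, -0.017,  0.073]), np.float64(0.0006))
corktop (array([0.58 , 0.199, 0.02 ]), np.float64(0.0011))
glue tip (array([0.703, 0.163, 0.172]), np.float64(0.0041))
dialtop (array([0.437, 0.148, 0.071]), np.float64(0.004))
blk (array([0.46 , 0.422, 0.025]), np.float64(0.0051))
[[551.36241995 304.57756265]]
[[503.87920455 305.38574926]]
[[456.45350872 306.19295685]]
wrist cam in tool [ 0.07643897  0.00148429 -0.13913783] [-2.77673687e-01 -7.76621079e-04  9.60675138e-01] toolx [ 9.11107979e-01  4.12167745e-01 -2.10766566e-05] tooly [ 0.41216739 -0.91110726 -0.00126792]
```

>>> drive_tool(series=[0,0,0,0,0,-1,1,0,0,0,0,0,-2,1,0,0,0,0,0,-3,1,0,0,0,0,0,-3.9,1,0,0,-1.2,0.6,-0.75,-3.9,1,0,0,-2.4,1.2,-1.5,-3.9,1,0,0,-3.6,1.8,-2.25,-3.9,1,0,0,-4.8,2.4,-3,-3.9,1,0,0,-6,3,-3.75,-3.9,1,0,0,-6.4,3.6,-4.5,-3.9,1])

```text
time: 0.93
ee_pos: [0.3146, -0.3441, 0.4002]
eef_rot: [0.88, 0.475, -0.0, -0.0]
ft_force: [1.7, 0.4, 0.5]
width: 0.087
grip_force: 0.0
```

>>> drive_tool(series=[0,0,0,0.9,-0.32,0,1,0,0,0,1.8,-0.64,0,1,0,0,0,2.7,-0.97,0,1,0,0,0,3.6,-1.3,0,1,0,0,0,4.5,-1.6,0,1,0,0,0,5.4,-1.93,0,1,0,0,0,6.3,-2.25,0,1,0,0,0,7.2,-2.58,0,1,0,0,0,8.1,-2.9,0,1,0,0,0,9,-3.22,0,1])

```text
time: 1.77
ee_pos: [0.4067, 0.0269, 0.4005]
eef_rot: [0.882, 0.472, -0.0, 0.0]
ft_force: [1.0, -0.3, -0.2]
width: 0.0872
grip_force: 0.0
```

>>> drive_tool(series=[0,0,0,0.9,-0.32,0.3,1,0,0,0,1.8,-0.64,1,1,0,0,0,2.9,-1.04,1.8,1,0,0,0,2.9,-1.04,2.6,1,0,0,0,2.9,-1.04,3.4,1,0,0,0,2.9,-1.04,3.75,1,0,0,0,2.9,-1.04,3.75,1,0,0,0,2.9,-1.04,3.75,1])

```text
time: 2.43
ee_pos: [0.4364, 0.1445, 0.2506]
eef_rot: [0.882, 0.472, -0.0, -0.0]
ft_force: [0.5, 0.2, 0.7]
width: 0.0869
grip_force: 0.0
```

```bash
python3 - <<'E'
from h import *
s=telemetry.read_state(); c=get_calibration('wrist'); print(s['time'],s['ee_pos'],s['joint_positions'].round(2)); snap('wrist','w1')
np.save('w1.npy',c,allow_pickle=True)
E
```

```text
2.4333 [0.4363597  0.14445623 0.25056433] [ 0.6   0.01 -1.    1.82  0.01  1.31 -0.99]
```

View pics/w1.png

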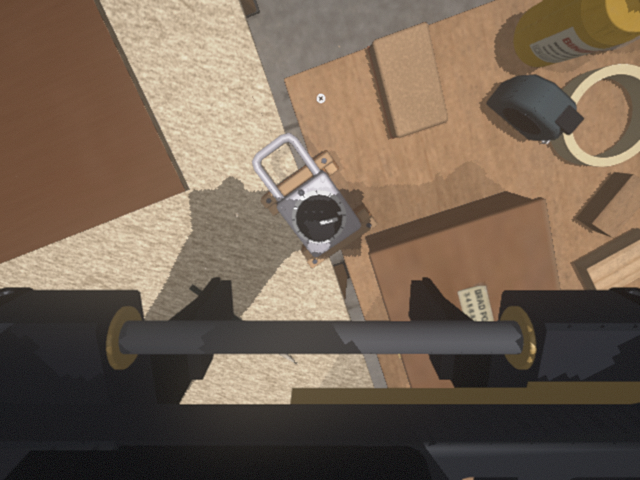

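The wrist view shows the lock at about (320,215): dial at (319,218), rib pointing right to (345,214), stud about (301,191), shackle bar corners near (255,160) and (288,137). I'll measure it in an enlarged crop.

```bash
python3 - <<'E'
from h import *
c=np.load('w1.npy',allow_pickle=True).item(); im=cv2.imread('pics/w1.png')
print('pred dial',proj('wrist',[.437,.148,.077],c))
g=im.max(2); m=((g<62)*255).astype(np.uint8); M=np.zeros_like(m); cv2.circle(M,(319,218),32,255,-1); m&=M
m=cv2.morphologyEx(m,cv2.MORPH_CLOSE,np.ones((7,7)))
n,l,st,ce=cv2.connectedComponentsWithStats(m); k=1+np.argmax(st[1:,4]); print('dial',st[k],ce[k])
cr=cv2.resize(im[125:270,240:385],None,fx=4,fy=4,interpolation=cv2.INTER_CUBIC); cv2.imwrite('pics/c1.png',cr)
E
```

```text
pred dial [[317.80255593 220.9757766 ]]
dial [297 200  45  39 969] [317.57997936 213.84520124]
```

View pics/c1.png

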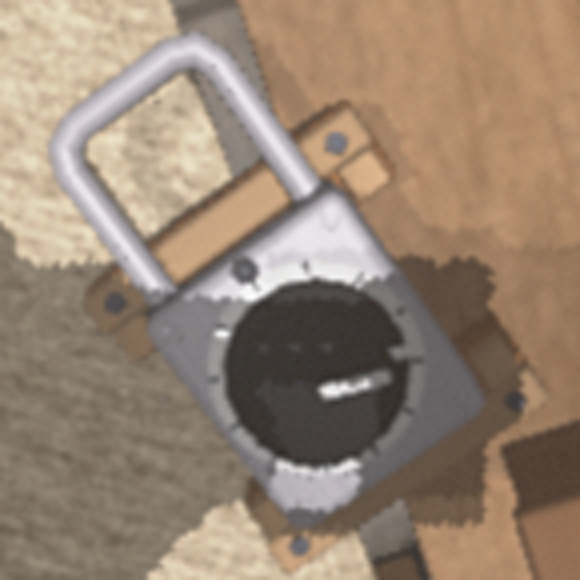

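```bash
python3 - <<'E'
from h import *
c=np.load('w1.npy',allow_pickle=True).item()
w=lambda x,y,z: ray('wrist',240+x/4-.4,125+y/4-.4,z,c)
P={'dialtop':w(317,384,.077),'ribout':w(390,377,.078),'ribin':w(322,390,.078),'stud':w(245,270,.054),'barmid':w(126,92,.040),
'legL':w(160,290,.040),'legR':w(312,190,.040),'faceTL':w(150,322,.052),'faceTR':w(335,190,.052),'faceBR':w(486,398,.052),'faceBL':w(300,520,.052),
'scr1':w(336,144,.032),'scr2':w(115,302,.032),'scr3':w(516,400,.032),'scr4':w(300,545,.032)}
for k,v in P.items(): print(k,v.round(4))
print('face mean',np.mean([P[k] for k in P if k[:4]=='face'],0),'scr mean',np.mean([P[k] for k in P if k[:3]=='scr'],0))
for a,b in [('faceTL','faceTR'),('faceBL','faceBR'),('faceTL','faceBL'),('faceTR','faceBR'),('stud','barmid'),('legL','legR'),('ribin','ribout'),('dialtop','stud'),('dialtop','ribout'),('scr2','scr1'),('scr4','scr3'),('scr2','scr4'),('scr1','scr3')]:
    d=(P[b]-P[a])[:2]; print(a,b,np.linalg.norm(d).round(4),np.degrees(np.arctan2(d[1],d[0])).round(1))
E
```

```text
dialtop [0.438  0.1478 0.077 ]
ribout [0.4524 0.1403 0.078 ]
ribin [0.4383 0.1462 0.078 ]
stud [0.4361 0.1754 0.054 ]
barmid [0.4348 0.2242 0.04  ]
legL [0.4142 0.1816 0.04  ]
legR [0.4586 0.181  0.04  ]
faceTL [0.4101 0.1776 0.052 ]
faceTR [0.4637 0.179  0.052 ]
faceBR [0.4666 0.1176 0.052 ]
faceBL [0.412  0.1168 0.052 ]
scr1 [0.4691 0.1864 0.032 ]
scr2 [0.4016 0.1849 0.032 ]
scr3 [0.4719 0.1076 0.032 ]
scr4 [0.4041 0.1057 0.032 ]
face mean [0.43809066 0.14773169 0.052     ] scr mean [0.43668615 0.14613939 0.032     ]
faceTL faceTR 0.0537 1.5
faceBL faceBR 0.0546 0.8
faceTL faceBL 0.0609 -88.2
faceTR faceBR 0.0615 -87.3
stud barmid 0.0488 91.5
legL legR 0.0443 -0.8
ribin ribout 0.0154 -22.6
dialtop stud 0.0277 93.8
dialtop ribout 0.0163 -27.3
scr2 scr1 0.0675 1.3
scr4 scr3 0.0678 1.6
scr2 scr4 0.0792 -88.2
scr1 scr3 0.0788 -87.9
```

The sizes check out: face about 54–61 mm, stud 28 mm from the axis, bar 77 mm from the centre. Lock centre is about (0.438, 0.1477), with its −x at yaw 92°. The rib is at about −26°, so the dial is at about 2.09 (the 120° notch). Descending to grip the dial.

>>> drive_tool(series=[0,0,0,0.08,0,1,1,0,0,0,0.08,0,2,1,0,0,0,0.08,0,3,1,0,0,0,0.08,0,3.6,1,0,0,0,0.08,0,4,1,0,0,0,0.08,0,4.2,1,0,0,0,0.08,0,4.2,1,0,0,0,0.08,0,4.2,1], grip_force=20)

```text
time: 3.15
ee_pos: [0.4395, 0.1473, 0.0839]
eef_rot: [0.882, 0.472, 0.001, 0.0]
ft_force: [-0.5, 1.0, -0.4]
width: 0.087
grip_force: 0.0
```

>>> drive_tool(series=[0,0,0,0,0,0,-1,0,0,0,0,0,0,-1,0,0,0,0,0,0,-1,0,0,0,0,0,0,-1,0,0,0,0,0,0,-1,0,0,0,0,0,0,-1,0,0,0,0,0,0,-1,0,0,0,0,0,0,-1])

```text
time: 3.82
ee_pos: [0.4384, 0.1472, 0.0825]
eef_rot: [0.882, 0.472, 0.0, 0.0]
ft_force: [0.1, 0.2, 0.4]
width: 0.0416
grip_force: 0.0
```

>>> drive_tool(series=[0,0,0,0,0,0,-1,0,0,0,0,0,0,-1,0,0,0,0,0,0,-1,0,0,0,0,0,0,-1])

```text
time: 4.15
ee_pos: [0.4378, 0.1476, 0.0825]
eef_rot: [0.881, 0.472, -0.0, -0.0]
ft_force: [-5.4, 1.2, 4.5]
width: 0.0354
grip_force: 20.0
```

>>> drive_tool(series=[0,0,-1.2,0,0,0,-1,0,0,-2.4,0,0,0,-1,0,0,-3.6,0,0,0,-1,0,0,-4.8,0,0,0,-1,0,0,-6,0,0,0,-1,0,0,-7.2,0,0,0,-1,0,0,-8.4,0,0,0,-1,0,0,-9.6,0,0,0,-1,0,0,-10.8,0,0,0,-1,0,0,-12,0,0,0,-1])

```text
time: 4.98
ee_pos: [0.4362, 0.1477, 0.0824]
eef_rot: [0.525, 0.851, -0.001, -0.002]
ft_force: [-14.7, 0.5, 14.1]
width: 0.0355
grip_force: 20.0
```

>>> drive_tool(series=[0,0,-1.2,0,0,0,-1,0,0,-2.4,0,0,0,-1,0,0,-3.6,0,0,0,-1,0,0,-4.8,0,0,0,-1,0,0,-6,0,0,0,-1,0,0,-7.2,0,0,0,-1,0,0,-8.4,0,0,0,-1,0,0,-9.6,0,0,0,-1,0,0,-10.8,0,0,0,-1,0,0,-12,0,0,0,-1])

```text
time: 5.82
ee_pos: [0.4365, 0.1467, 0.0824]
eef_rot: [0.029, 1.0, -0.001, -0.002]
ft_force: [-11.2, -3.3, 10.8]
width: 0.0354
grip_force: 20.0
```

>>> drive_tool(series=[0,0,0,0,0,0,-1,0,0,0,0,0,0,-1,0,0,0,0,0,0,-1,0,0,0,0,0,0,-1])

```text
time: 6.15
ee_pos: [0.4368, 0.1467, 0.0824]
eef_rot: [0.032, 0.999, -0.001, -0.002]
ft_force: [-11.6, -3.8, 13.5]
width: 0.0353
grip_force: 20.0
```

>>> drive_tool(series=[0,0,0,0,0,0,0.5,0,0,0,0,0,0,0.5,0,0,0,0,0,0,0.5,0,0,0,0,0,-0.7,0.5,0,0,0,0,0,-1.5,0.5,0,0,0,0,0,-2,0.5,0,0,0,0,0,-2,0.5,0,0,0,0,0,-2,0.5,0,0,0,0,0,-2,0.5])

```text
time: 6.9
ee_pos: [0.4384, 0.1466, 0.162]
eef_rot: [0.032, 0.999, -0.0, 0.0]
ft_force: [-0.1, -1.0, 0.2]
width: 0.0652
grip_force: 0.0
```

```bash
python3 - <<'E'
from h import *
s=telemetry.read_state(); c=get_calibration('wrist'); print(s['time'],s['ee_pos'],s['joint_positions'].round(2)); snap('wrist','w2')
np.save('w2.npy',c,allow_pickle=True); p=proj('wrist',[.4375,.148,.077],c)[0].astype(int);print(p)
im=cv2.imread('pics/w2.png'); x0,y0=max(p[0]-110,0),max(p[1]-130,0); print(x0,y0)
cv2.imwrite('pics/c2.png',cv2.resize(im[y0:y0+200,x0:x0+220],None,fx=3,fy=3,interpolation=cv2.INTER_CUBIC))
E
```

```text
6.9 [0.43840796 0.14664633 0.16196958] [ 0.87  0.34 -1.44  1.93  0.36  1.19  0.8 ]
[324 254]
214 124
```

View pics/c2.png

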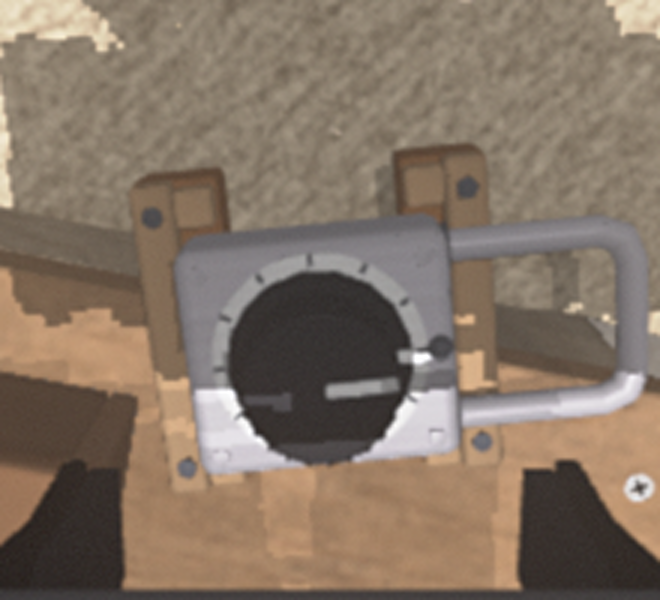

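The crop shows the rib from (328,391) to (398,383), parallel to the shackle legs and pointing to the stud at (440,346). The offset is parallax. I'll compute the angle.

```bash
python3 - <<'E'
from h import *
c=np.load('w2.npy',allow_pickle=True).item()
w=lambda x,y,z: ray('wrist',214+x/3-.3,124+y/3-.3,z,c)
def a(p,q,z):
    d=(w(*q,z)-w(*p,z)); return np.linalg.norm(d).round(4),np.degrees(np.arctan2(d[1],d[0])).round(1)
print('rib',a((328,391),(398,383),.078),w(398,383,.078)); print('scr',a((152,217),(467,186),.032),a((187,467),(482,440),.032))
st=w(440,346,.054); print('stud',st,'sk pointer',w(410,356,.057)); print('bar',w(630,300,.038),w(632,310,.04),'legs',w(450,242,.04),w(465,412,.04))
print('scrmean',np.mean([w(*p,.032) for p in ((152,217),(467,186),(187,467),(482,440))],0))
dc=np.array([.4375,.1475]); 
for n,p in (('stud',st),('ribout',w(398,383,.078)),('bar',w(632,305,.04))): d=p[:2]-dc; print(n,np.degrees(np.arctan2(d[1],d[0])),np.linalg.norm(d))
E
```

```text
rib (np.float64(0.0153), np.float64(93.1)) [0.43601028 0.16234277 0.078     ]
scr (np.float64(0.079), np.float64(91.9)) (np.float64(0.0791), np.float64(91.8))
stud [0.43530305 0.17403548 0.054     ] sk pointer [0.43640914 0.16660229 0.057     ]
bar [0.43115386 0.22346255 0.038     ] [0.43323482 0.22344005 0.04      ] legs [0.41310254 0.17874651 0.04      ] [0.45741997 0.18115091 0.04      ]
scrmean [0.43594218 0.14582062 0.032     ]
stud 94.73288819086385 0.026626271662928136
ribout 95.73138543104528 0.014917341296797665
bar 94.18180114046817 0.07612402722729641
```

The rib is at 93.1° against the lock axis at 91.9°, so the dial is on the mark. Moving over the shackle bar at about (0.434, 0.2245), fingers along the pull direction.

>>> drive_tool(series=[0,0,-0.6,0.12,1,0,-0.45,0,0,-1.1,0.23,1.94,0,-0.45,0,0,-1.1,0.23,1.94,0,-0.45,0,0,-1.1,0.23,1.94,0.3,-0.45,0,0,-1.1,0.23,1.94,0.7,-0.45,0,0,-1.1,0.23,1.94,1,-0.45,0,0,-1.1,0.23,1.94,1,-0.45,0,0,-1.1,0.23,1.94,1,-0.45], grip_force=30)

```text
time: 7.62
ee_pos: [0.4338, 0.2243, 0.1215]
eef_rot: [-0.016, 1.0, -0.0, -0.001]
ft_force: [-0.3, -0.2, 0.9]
width: 0.0259
grip_force: 0.0
```

```bash
python3 - <<'E'
from h import *
s=telemetry.read_state(); c=get_calibration('wrist'); print(s['time'],s['ee_pos'],s['eef_rot'],s['width'],s['joint_positions'].round(2)); snap('wrist','w3')
E
```

```text
7.6167 [0.43377855 0.22433341 0.1215302 ] [-1.56103252e-02  9.99877555e-01 -2.28436538e-04 -1.06806924e-03] 0.025949534276165073 [ 0.55  0.46 -1.31  1.91  0.48  1.15  0.66]
```

View pics/w3.png

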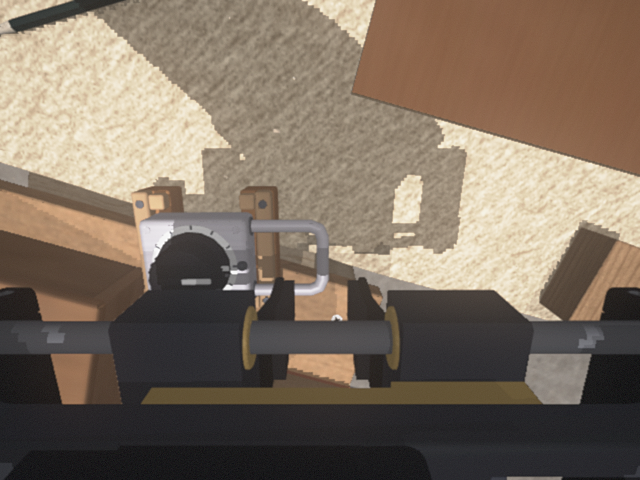

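The fingers at x≈280 and 360 px straddle the bar at x≈322 px. Descending and pinching.

>>> drive_tool(series=[0,0,0,0,0,0.8,-0.45,0,0,0,0,0,1.4,-0.45,0,0,0,0,0,1.8,-0.45,0,0,0,0,0,1.92,-0.45,0,0,0,0,0,1.92,-0.45,0,0,0,0,0,1.92,-1,0,0,0,0,0,1.92,-1,0,0,0,0,0,1.92,-1,0,0,0,0,0,1.92,-1,0,0,0,0,0,1.92,-1])

```text
time: 8.5
ee_pos: [0.4348, 0.2255, 0.0465]
eef_rot: [-0.016, 1.0, 0.0, 0.001]
ft_force: [1.5, 0.1, 2.8]
width: 0.0066
grip_force: 30.0
```

>>> drive_tool(series=[0,0,0,0,0.07,0,-1,0,0,0,0,0.14,0,-1,0,0,0,0,0.21,0,-1,0,0,0,0,0.28,0,-1,0,0,0,0,0.35,0,-1,0,0,0,0,0.4,0,-1,0,0,0,0,0.43,0,-1,0,0,0,0,0.43,0,-1,0,0,0,0,0.43,0,-1,0,0,0,0,0.43,0,-1])

```text
time: 9.33
ee_pos: [0.4334, 0.2428, 0.0458]
eef_rot: [-0.016, 1.0, 0.0, -0.0]
ft_force: [0.3, -0.8, 0.3]
width: 0.0068
grip_force: 30.0
```

>>> drive_tool(series=[0,0,0,0,0.05,0,-1,0,0,0,0,0.05,0,-1,0,0,0,0,0.05,0,-1])

```text
time: 9.58
ee_pos: [0.4337, 0.2435, 0.0455]
eef_rot: [-0.016, 1.0, -0.001, -0.0]
ft_force: [1.2, -5.7, 1.4]
width: 0.0069
grip_force: 30.0
```

>>> drive_tool(series=[0,0,0,0,0,0,-0.45,0,0,0,0,0,0,-0.45,0,0,0,0,0,0,-0.45,0,0,0,0,0,0,-0.45,0,0,0,0,0,-1,-0.45,0,0,0,0,0,-2,-0.45,0,0,0,0,0,-3,-0.2,0,0,0,0,0,-3,1,0,0,0,0,0,-3,1,0,0,0,0,0,-3,1])

```text
time: 10.42
ee_pos: [0.4335, 0.2442, 0.1654]
eef_rot: [-0.016, 1.0, -0.0, 0.0]
ft_force: [0.8, 0.5, -0.3]
width: 0.0427
grip_force: 0.0
```

```bash
python3 - <<'E'
from h import *
s=telemetry.read_state(); c=get_calibration('wrist'); print(s['time'],s['ee_pos'],s['eef_rot'],s['width']); np.save('w4.npy',c,allow_pickle=True); snap('wrist','w4')
im=cv2.imread('pics/w4.png'); p=proj('wrist',[[.437,.148,.052],[.434,.242,.04]],c); print(p)
x0,y0=max(int(p[:,0].min())-60,0),max(int(p[:,1].min())-80,0); print(x0,y0)
cv2.imwrite('pics/c4.png',cv2.resize(im[y0:y0+190,x0:x0+260],None,fx=3,fy=3,interpolation=cv2.INTER_CUBIC))
E
```

```text
10.4167 [0.43348707 0.24420087 0.16540803] [-1.59497358e-02  9.99872768e-01 -2.13393169e-04  9.54894625e-05] 0.04269151320402982
[[191.06164662 244.30606498]
 [319.40786773 239.58072131]]
131 159
```

View pics/c4.png

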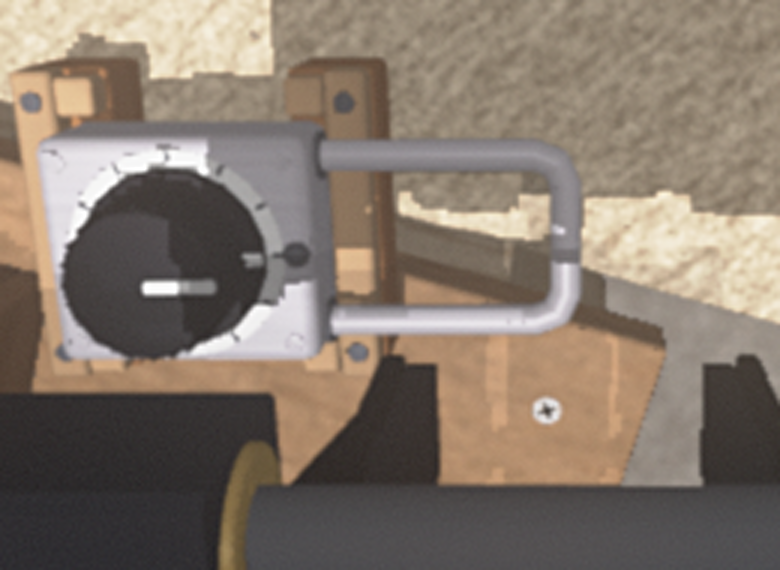

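The crop shows the shackle fully out, the rib on the stud and the lock still in its cradle. Now swinging over the body with a 90° turn.

>>> drive_tool(series=[0,0,1.2,0,-0.6,0,1,0,0,2.4,0,-1.2,0,1,0,0,3.6,0,-1.8,0,1,0,0,4.8,0,-2.42,0,1,0,0,6,0,-2.42,0,1,0,0,7.2,0,-2.42,0,1,0,0,8.4,0,-2.42,0,1,0,0,9.6,0,-2.42,0,1,0,0,10.8,0,-2.42,0,1,0,0,12,0,-2.42,0,1], grip_force=50)

```text
time: 11.3
ee_pos: [0.4359, 0.1475, 0.1646]
eef_rot: [0.488, 0.873, -0.0, -0.001]
ft_force: [-0.5, -0.1, -0.0]
width: 0.0866
grip_force: 0.0
```

>>> drive_tool(series=[0,0,1.2,0,0,0,1,0,0,2.4,0,0,0,1,0,0,3.6,0,0,0,1,0,0,4.8,0,0,0,1,0,0,6,0,0,0,1,0,0,6,0,0,0,1,0,0,6,0,0,0,1])

```text
time: 11.88
ee_pos: [0.4361, 0.1476, 0.1649]
eef_rot: [0.694, 0.72, -0.001, -0.0]
ft_force: [-0.5, -0.5, -0.1]
width: 0.0868
grip_force: 0.0
```

```bash
python3 - <<'E'
from h import *
s=telemetry.read_state(); print(s['time'],s['ee_pos'],s['eef_rot'],s['width'],s['joint_positions'].round(2)); 
t=R.from_quat(s['eef_rot']); print(t.inv().apply(np.array([.437,.1475,.040])-s['ee_pos'])/.04, t.apply(np.eye(3)).round(3)); snap('wrist','w5')
E
```

```text
11.8833 [0.43609805 0.14761017 0.16493854] [ 6.94340697e-01  7.19646080e-01 -5.70074079e-04 -4.37445070e-04] 0.08681155249701066 [ 0.67  0.16 -1.15  1.93  0.16  1.15 -0.51]
[-3.05314450e-03  2.68960034e-02  3.12342890e+00] [[-0.036  0.999 -0.   ]
 [ 0.999  0.036 -0.001]
 [-0.001 -0.    -1.   ]]
```

View pics/w5.png

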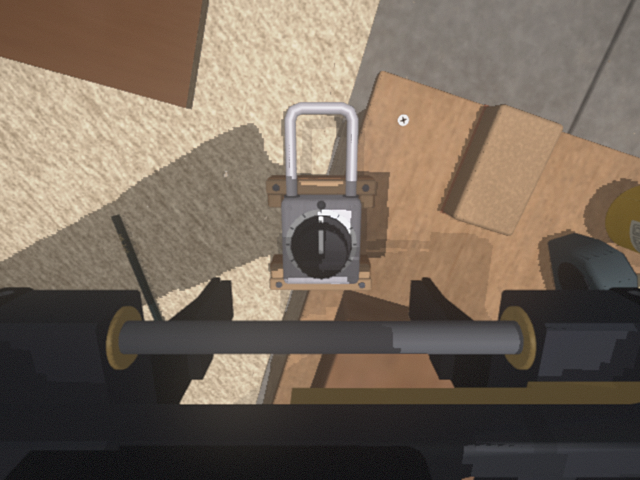

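The lock is upright in the view and centred (x≈321 px) between the fingers (232 and 410 px). Rib and shackle are in line. Descending on the body.

>>> drive_tool(series=[0,0,0,0,0.03,0.9,1,0,0,0,0,0.03,1.7,1,0,0,0,0,0.03,2.3,1,0,0,0,0,0.03,2.7,1,0,0,0,0,0.03,2.95,1,0,0,0,0,0.03,3.07,1,0,0,0,0,0.03,3.07,1,0,0,0,0,0.03,3.07,0,0,0,0,0,0.03,3.07,-1,0,0,0,0,0.03,3.07,-1])

```text
time: 12.77
ee_pos: [0.4386, 0.1477, 0.0438]
eef_rot: [0.696, 0.718, 0.001, 0.001]
ft_force: [0.4, 0.4, -0.2]
width: 0.0745
grip_force: 0.0
```

>>> drive_tool(series=[0,0,0,0,0,0,-1,0,0,0,0,0,0,-1,0,0,0,0,0,0,-1,0,0,0,0,0,0,-1,0,0,0,0,0,0,-1])

```text
time: 13.18
ee_pos: [0.4369, 0.1476, 0.0431]
eef_rot: [0.696, 0.718, -0.001, -0.0]
ft_force: [-7.0, -0.7, 9.5]
width: 0.0577
grip_force: 50.0
```

>>> drive_tool(series=[0,0,0,0,0,-0.2,-1,0,0,0,0,0,-0.5,-1,0,0,0,0,0,-0.9,-1,0,0,0,0,0,-1.4,-1,0,0,0,0,0,-1.9,-1,0,0,0,0,0,-2.4,-1,0,0,0,0,0,-2.8,-1,0,0,0,0,0,-3.1,-1,0,0,0,0,0,-3.3,-1,0,0,0,0,0,-3.3,-1])

```text
time: 14.02
ee_pos: [0.4386, 0.1479, 0.1765]
eef_rot: [0.696, 0.718, 0.001, 0.001]
ft_force: [0.5, -0.8, -3.4]
width: 0.0571
grip_force: 50.0
```

>>> drive_tool(series=[0,0,0,0,0,0,-1,0,0,0,0,0,0,-1,0,0,0,0,0,0,-1,0,0,0,0,0,0,-1,0,0,0,0,0,0,-1,0,0,0,0,0,0,-1])

```text
time: 14.52
ee_pos: [0.4377, 0.1478, 0.1747]
eef_rot: [0.696, 0.718, -0.0, -0.0]
ft_force: [-0.2, 1.0, -3.5]
width: 0.0575
grip_force: 50.0
```

```bash
python3 - <<'E'
from h import *
s=telemetry.read_state(); print(s['time'],s['ee_pos'],s['eef_rot'],s['width'],s['grip_force'],s['ft_force'],abs(s['joint_vel']).max())
a=snap('side','s6'); b=snap('wrist','w6')
p=proj('side',s['ee_pos'])[0].astype(int); y=max(p[1]-120,0); x=max(p[0]-140,0)
A=cv2.imread('pics/s6.png')[y:y+240,x:x+280]; B=cv2.imread('pics/w6.png')[60:300,180:460]
cv2.imwrite('pics/c6.png',cv2.resize(np.hstack([A,B[:A.shape[0]]]),None,fx=1.4,fy=1.4))
E
```

```text
14.5167 [0.43768994 0.14779126 0.17465426] [ 6.95580229e-01  7.18448368e-01 -1.31287017e-04 -2.65858419e-04] 0.05751481015462641 49.99514579772949 [-0.23184262  1.04675531 -3.51348702] 0.0041042804847846795
```

View pics/c6.png

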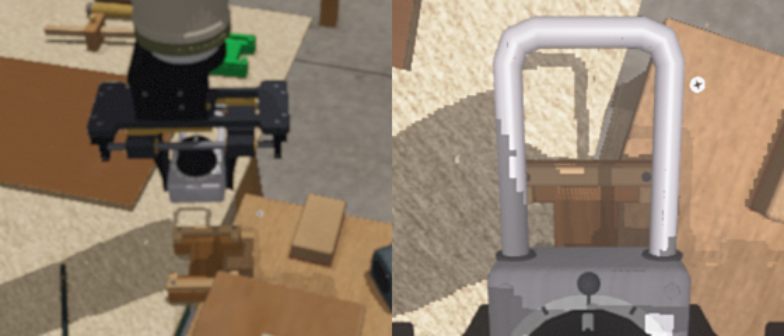

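The lock is held level above the empty cradle at about 0.17 m, with the shackle out and about 50 N of grip. Handing in.

```bash
python3 -c "
from h import *
print(r.close_job())"
```

```text
the job is handed in; nothing more can be done
None
```

The job is handed in, though no verdict came back: I turned the dial to the mark, pulled the shackle out to its stop, and ended holding the lock level about 17 cm above the bench, without going near the tape measure, wooden block or cork block.

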